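# Switch on the food warmer under its push-latch flap

## Task

Switch on the table food warmer with your fingertips: press down on the yellow spot of its green control flap and let go so that it pops fully open, press the white-marked near end of the red rocker switch underneath fully down, then push the flap back down and press it until it latches shut and stays flush. Grasp and lift nothing, and leave all the dishes where they stand.

Things in the scene. Friction and masses are not known exactly. Their poses are not given: they have to be found in the camera images.
- warmer: Food warmer, fixed, 205 mm deep (x), 340 wide (y), 70 high. Origin: centre of underside; at yaw 0 x points away from the robot. Right part (y -172 to 28 mm): steel with black hot plate, top 66 mm up. Left part (y 30 to 172): white control box, walls 40 mm high, under the green flap. The rear block behind the flap's hinge is 62 mm high and ends 32 mm beyond the hinge line.
- flap (a joint): Angle (rad) of the green flap, hinged at its far edge: 0 shut, 1.5 fully open (upright), -0.098 pressed to the stop. Push-push latch: from shut, press the spot to below -0.08 (13 mm down at the spot, 2 to 6 N) and let go: a spring swings it to 1.5 in about 2 s if nothing blocks it. From open, push it down (under 4 N) past 0 to below -0.08 and let go: it springs back to 0, latched.
- flap_press (a point): Centre of the yellow spot (32 mm across) on the flap's outer face; moves with the flap. The flap is 160 mm long from hinge line to front edge, 136 wide, 8 thick, its outer face 70 mm above the table when shut. The spot is 130 mm from the hinge line, 30 mm from the front edge, 12 mm right of the flap's middle.
- flap_hinge (a point): Fixed point on the flap's hinge line (which runs along the warmer's y), at the middle of the flap's width: 70 mm +x and 100 mm +y of the warmer's origin, 66 mm above the table. The flap's outer face lies 4 mm off this line, on the far side (+x) when it stands open.
- switch (a joint): Tilt (rad) of the red rocker switch under the flap, 48 mm (warmer x) by 34 mm (y), 8 mm thick, pivot across its middle: 0 = off (near end up), 0.30 = on (near end fully down). It stays where it is left; about 3 N at the near end turns it.
- switch_press (a point): Point on top of the rocker's near end, 17 mm towards warmer -x from its pivot; a white bar marks this end. The pivot is 103 mm to -x and 25 mm to -y of flap_hinge. The point is about 45 mm above the table when off, sinks 5 mm when on; the deck around is at 36 mm. On the open flap a steel striker 38 mm long stands out towards the robot, 130 mm up from the hinge, 36 mm left of the flap's middle.
- katori_a: White ceramic bowl, 96 mm across, 42 mm high, standing on the hot plate. Origin: centre of its underside. To be left alone.
- thali: Round steel plate, 280 mm across, 20 mm high. Origin: centre of its underside. To be left alone.
- katori_b: Blue ceramic bowl, 90 mm across, 42 mm high, standing in the thali. Origin: centre of its underside. To be left alone.
- casserole: Round insulated steel casserole with red lid and lever clip, 200 mm across, 131 mm high. Origin: centre of its underside. To be left alone.
- ladle: Steel sambar ladle lying on the table beyond the warmer, 335 mm long, 26 mm high. Origin on the handle 185 mm from the far end of the cup, x along it towards the cup. To be left alone.
- tumbler: Steel tumbler, 72 mm across, 95 mm high. Origin: centre of its underside. To be left alone.
- pickle_jar: Amber glass jar with red cap, 80 mm across, 110 mm high. Origin: centre of its underside. To be left alone.

How it is judged:
By the outcome, as a careful person would: the job done as asked, in the order asked, and still so for the second after the job is handed in, with the robot touching nothing.
It also fails if it takes over 58 s, if anything falls off the work surface, if the arm or the gripper's body presses on something with over 40 N, if the wrist force passes 120 N, or if a joint passes its speed limit or range.

## Robot

A 6-joint arm with a two-finger parallel gripper is mounted at the origin on the work surface. World frame = base frame: x ahead of the robot, y to its left, z up, the work surface at z = 0. Lengths are in m, angles in degrees, forces in N, time in s.
With the tool pointing down it reaches from about 0.25 to 0.725 m from the base axis. Payload 9.7 kg.
Tool frame: the origin (TCP) lies at the very end of the fingers, on their centre line; the grasp point (between the pads) lies 19 mm behind it; z points along the fingers, y is the line along which they close (so a half turn about z gives the same grasp; the last joint's range is limited). The gripper opens to 85 mm and grips with 20 to 120 N. Pads are 22 mm wide; open, the fingers measure 114 mm over their backs; the gripper's body (76 mm by 85 mm) begins 54 mm behind the grasp point. The pads swing forward as they close: fully open they stand 13 mm farther back than shut.
Start: joints at [-65.89, 4.979, 10.078, 95.1, 0, 90], TCP at [0.225, -0.502, 0.231] pointing down, gripper open.
Joint ranges: [-179.16, 179.16], [-48.56, 103.87], [-65.8, 70.77], [-126.05, 130.52], [-82.76, 87.17], [-180, 180]. Speed limits (degrees/s): [127.2, 127.2, 147.25, 180, 180, 180].

## Interface

Orientations are given as [roll, pitch, yaw] about the fixed x, y, z axes, in that order (R = Rz(yaw) Ry(pitch) Rx(roll)).
In Python, from workcell import bot gives the robot as it stands.
- The arm moves only by the tool arm_command, never from a script. Its argument "series" is a list of rows, each a list of 4 numbers: the shift along the tool's x, y, z in m, then the turn about the tool's z in rad. A call has exactly 5 rows; each row is the pose to reach, as a shift and turn from the pose commanded when the call began, along the tool's axes at that moment; what a row does not reach only later rows make up. A row lasts 1/10 s, in which the tool goes at most 50 mm and 8.59 degrees, less where a joint would pass 70% of its speed; a pose out of reach is approached as far as the arm can. A call with a gripper value outside its range is refused whole. "hand" is the finger opening in m, from 0 to 0.0854, set as the call begins (left out, the last holds). The fingers move at their own pace and stop on an object; "grip_force" is the grip in N (left out, the last holds). Time passes only in rows, so rows that repeat a pose let the fingers close, or fill a call up. It gives the time, the measured TCP pose, the force, the opening and the grip force at its end, in the units of the state.
- bot.get_obs(): the state, without advancing time (a new reading comes with each control period).
- bot.camera(name): name is "side" or "top"; returns a dict with "color" (480x640x3 uint8, blue, green, red), "camera_matrix" (3x3 intrinsics, pixels), "dist_coeffs" ([k1, k2, p1, p2, k3] as OpenCV has them; the pictures are not rectified), "xyz" and "orientation" of the camera in the world. Camera axes: x right, y up, looking along -z (the intrinsics and any distortion apply to the point x, -y, -z); pixel columns grow to the right and rows downward; lengths in m; the calibration is good to about 2 mm. A picture is of the moment at which its call begins. There is no depth.
- bot.job_done(): hands the job in; it is judged then, once.
Trained networks look in the newest picture that a camera, given by its name, has taken for a name from the list of things; names that differ only in an ending like _2 or _b are one class to them, and where a whole thing is asked for, a point or a joint stands for the part that bears it (a point fixed in the world has none). Each returns a list of dicts, best first, with "confidence" (0 to 1); they miss things now and then, are a little off and sometimes report something else, mostly with a low value. They report only what shows in the picture. A call takes as long as a camera call.
- bot.find_in(camera, target): "location" ([column, row] in pixels, amid what is visible of it).
- bot.mark_of(camera, target): "location" ([column, row] in pixels: a listed point, or the origin of a listed thing).
The state is a dict: "time": time; "q": joint angles; "qd": joint speeds; "joint_efforts": joint torques, N m; "ee_pos": TCP position; "tcp_rot": TCP orientation; "wrist_force": force on the tool from outside, world axes, zero at the start; "torque": the same for the moment, N m; "opening": finger opening in m; "grasp_force": force on a finger pad.
Only numpy, scipy, OpenCV 4.12 (cv2) and the standard library are available. Lean on these libraries where they do the work, as an engineer would, in place of code of your own. Each camera call takes 0.05 s, during which the arm holds its last target. There are 200 camera calls.

## Working session

There is one attempt and no reset: what is moved stays moved. The work goes in short steps, Python scripts to look and compute and a tool call to move; the robot and the scene stay as the last step left them, time stands still between calls to the robot, and variables do not carry over. Pictures are saved under pics/ and viewed, at most 10 in all, crops included, and the job is handed in when it is done.

Besides the shell and the picture viewer there is one more tool, called after "Emit:" as a command line: name --pt "numbers of a row" for each row, then --argument value for the rest. arm_command: Moves the arm, as the interface text tells. Its arguments: {"type":"object","properties":{"series":{"type":"array"},"hand":{"type":"number"},"grip_force":{"type":"number"}},"required":["series"]}

```bash
mkdir -p pics
cat > h.py <<'E'
import numpy as np, cv2
from scipy.spatial.transform import Rotation as R
from workcell import bot
def rot(o):
    o=np.array(o,float)
    if o.shape==(3,3): return o
    return (R.from_euler('xyz',o,degrees=True) if o.size==3 else R.from_quat(o)).as_matrix()
def ray(c,p):
    u=cv2.undistortPoints(np.array([[p]],float),np.array(c['camera_matrix'],float),np.array(c['dist_coeffs'],float))[0,0]
    return np.array(c['xyz']),rot(c['orientation'])@np.array([u[0],-u[1],-1])
def atz(c,p,z):
    o,d=ray(c,p); return o+d*(z-o[2])/d[2]
def proj(c,P):
    q=(np.array(P,float).reshape(-1,3)-c['xyz'])@rot(c['orientation'])
    q=q*[1,-1,-1]
    return cv2.projectPoints(q,np.zeros(3),np.zeros(3),np.array(c['camera_matrix'],float),np.array(c['dist_coeffs'],float))[0][:,0]
E
python3 - <<'E'
from h import *
o=bot.get_obs();print(o)
for n in('top','side'):
    c=bot.camera(n);cv2.imwrite(f'pics/{n}0.png',c['color']);print(n,c['xyz'],c['orientation'])
    for t,z in(('flap_press',.07),('flap_hinge',.066),('warmer',0),('casserole',0),('tumbler',0),('pickle_jar',0),('thali',0)):
        for m in bot.mark_of(n,t)[:2]: print(t,m['confidence'],np.round(m['location'],1),atz(c,m['location'],z).round(4))
E
```

```text
{'time': 0.0, 'q': array([-6.58896015e+01,  5.00960369e+00,  1.00343588e+01,  9.50992943e+01,
       -5.97869298e-04,  9.00000142e+01]), 'qd': array([-0.00506654, -0.0511111 , -0.1200541 ,  0.0729564 ,  0.06927745,
        0.03397885]), 'joint_efforts': array([-8.89041730e-04, -5.20394969e+01,  4.64799929e+01,  1.64119672e-02,
       -5.72238790e-07, -1.84013615e-06]), 'ee_pos': array([ 0.22457626, -0.50180944,  0.23059657]), 'tcp_rot': array([-1.79925461e+02,  5.97887218e-04,  2.41103852e+01]), 'wrist_force': array([ 0.05568564,  0.33201379, -0.06308188]), 'torque': array([-0.04063904, -0.04341533, -0.03865504]), 'grasp_force': 0.0, 'opening': 0.08492521623164487}
top [ 0.49085256 -0.00684278  1.54459524] [  3.27801774  -0.14180098 -88.71440358]
flap_press 0.88 [289.4 268. ] [0.4657 0.0616 0.07  ]
flap_hinge 0.87 [284.7 229.1] [0.5879 0.0797 0.066 ]
warmer 0.74 [314.9 251. ] [ 0.5222 -0.0177  0.    ]
casserole 0.61 [477.1 286.1] [ 0.4196 -0.5509  0.    ]
tumbler 0.77 [421.9 203.1] [ 0.6887 -0.3683  0.    ]
pickle_jar 0.69 [423.7 201.1] [ 0.6955 -0.3742  0.    ]
thali 0.56 [144.6 281.8] [0.4093 0.5365 0.    ]
thali 0.4 [324.9 174.6] [ 0.7767 -0.0453  0.    ]
side [-0.05204435  0.6875316   1.16787817] [  40.63320865    0.15624961 -138.57882942]
flap_press 0.56 [325.5 267. ] [0.4653 0.055  0.07  ]
flap_hinge 0.62 [287.4 255. ] [0.5879 0.0962 0.066 ]
flap_hinge 0.22 [228.5 391.5] [0.3956 0.5154 0.066 ]
warmer 0.69 [326.8 258.5] [ 0.5178 -0.0148  0.    ]
casserole 0.91 [436.  190.5] [ 0.4162 -0.5399  0.    ]
tumbler 0.62 [191.3 311.5] [0.6951 0.4136 0.    ]
tumbler 0.61 [350.9 181.1] [ 0.6931 -0.3652  0.    ]
pickle_jar 0.75 [194.5 312.9] [0.6839 0.4102 0.    ]
thali 0.85 [226.8 398.9] [0.4105 0.5219 0.    ]
thali 0.53 [326.7 259. ] [ 0.5167 -0.013   0.    ]
```

View pics/top0.png

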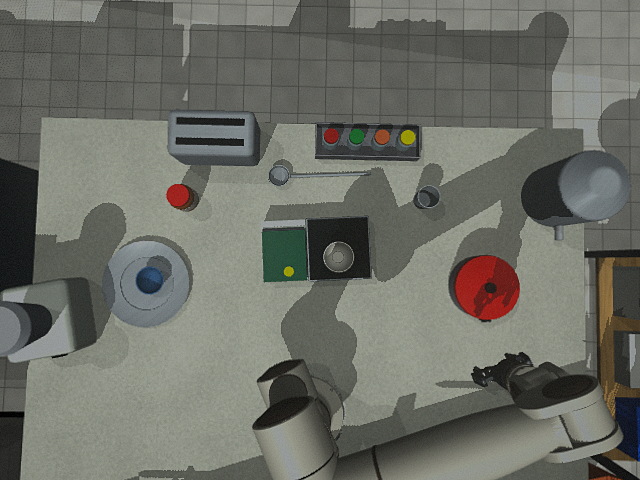

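View pics/side0.png

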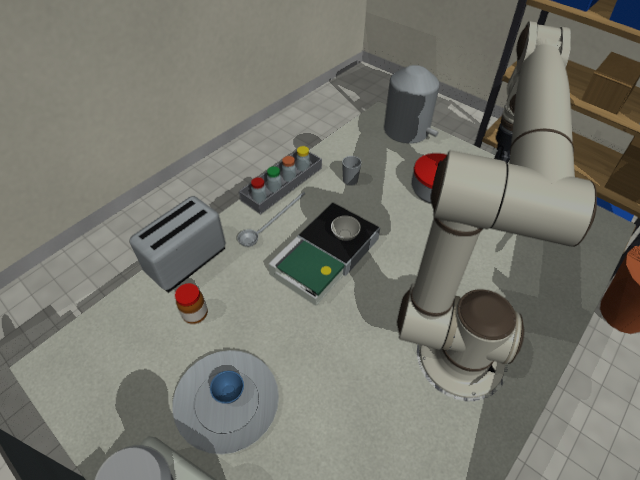

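The top view shows the green flap at cols 263-307, rows 228-283, with the yellow spot at about (289,271). In the side view the spot is at about (326,271). The flap is shut and the white bowl stands right of it on the hot plate.

```bash
cat > m.py <<'E'
from h import *
for n in('top','side'):
    c=bot.camera(n);h=cv2.cvtColor(c['color'],cv2.COLOR_BGR2HSV)
    b=np.zeros(h.shape[:2],np.uint8);b[215:310,250:345]=1
    g=cv2.inRange(h,(60,90,30),(90,255,255))*b; y=cv2.inRange(h,(22,150,120),(35,255,255))*b
    ys=np.argwhere(y);p=ys.mean(0)[::-1];print(n,'spot',p,len(ys),atz(c,p,.07).round(4))
    g=cv2.morphologyEx(g|y,cv2.MORPH_OPEN,np.ones((3,3)))
    k=max(cv2.findContours(g,0,1)[0],key=cv2.contourArea)[:,0]
    w=np.array([atz(c,q,.07)[:2] for q in k],np.float32)
    r=cv2.minAreaRect(w*1000);print(r,cv2.boxPoints(r).round(1).tolist())
E
python3 m.py
```

```text
top spot [288.35526316 270.88157895] 76 [0.4566 0.0646 0.07  ]
((504.8763427734375, 79.65377807617188), (158.02175903320312, 134.60289001464844), 4.165909767150879) [[421.20001220703125, 141.0], [431.0, 6.800000190734863], [588.5999755859375, 18.299999237060547], [578.7999877929688, 152.5]]
side spot [325.56164384 270.02739726] 73 [0.4576 0.0636 0.07  ]
((502.1601867675781, 81.76974487304688), (163.3500518798828, 136.4768829345703), 3.3133585453033447) [[416.70001220703125, 145.1999969482422], [424.6000061035156, 8.899999618530273], [587.5999755859375, 18.399999618530273], [579.7999877929688, 154.60000610351562]]
```

Emit:
arm_command --pt "0.08 -0.08 0 0.1" --pt "0.12 -0.11 0 0.2" --pt "0.15 -0.145 0 0.3" --pt "0.185 -0.18 0 0.35" --pt "0.22 -0.21 0 0.35" --hand 0

```text
time: 1.4
ee_pos: [0.3187, -0.2687, 0.2314]
tcp_rot: [180.0, -0.0, 3.9]
wrist_force: [0.8, -0.0, 0.6]
opening: 0.0123
grasp_force: 0.0
```

```bash
cat > g.py <<'E'
import sys; from h import *
# g.py x y z yaw : shift in tool axes; optional
o=bot.get_obs();T=rot(o['tcp_rot']);print(round(o['time'],2),o['ee_pos'].round(4),o['tcp_rot'].round(2),o['wrist_force'].round(2),round(o['opening'],4))
for a in sys.argv[1:]:
    print(a,(T.T@(np.array(eval(a))-o['ee_pos'])).round(4))
E
python3 g.py .457,.064,.231
```

```text
1.4 [ 0.3187 -0.2687  0.2314] [ 1.7997e+02 -3.0000e-02  3.9100e+00] [ 0.84 -0.02  0.58] 0.0123
.457,.064,.231 [ 0.1606 -0.3225  0.0004]
```

Emit:
arm_command --pt "0.02 -0.045 0 0" --pt "0.045 -0.09 0 0" --pt "0.07 -0.135 0 0" --pt "0.09 -0.18 0 0" --pt "0.11 -0.225 0 0"

```text
time: 1.9
ee_pos: [0.4122, -0.0375, 0.2316]
tcp_rot: [180.0, -0.1, 4.1]
wrist_force: [1.3, -1.4, -0.1]
opening: -0.0002
grasp_force: 0.0
```

Emit:
arm_command --pt "0.02 -0.03 0 0" --pt "0.02 -0.03 0 0" --pt "0.02 -0.03 0 0" --pt "0.02 -0.03 0 0" --pt "0.02 -0.03 0 0"

```text
time: 2.4
ee_pos: [0.4294, -0.0092, 0.2315]
tcp_rot: [180.0, -0.0, 4.0]
wrist_force: [-0.8, 0.2, -0.6]
opening: -0.0003
grasp_force: 0.0
```

```bash
python3 g.py .457,.064,.09 .457,.064,.08
```

```text
2.4 [ 0.4294 -0.0092  0.2315] [ 1.7999e+02 -1.0000e-02  3.9600e+00] [-0.84  0.22 -0.62] -0.0003
.457,.064,.09 [ 0.0325 -0.0711  0.1415]
.457,.064,.08 [ 0.0325 -0.0711  0.1515]
```

Emit:
arm_command --pt "0.016 -0.035 0.02 0" --pt "0.032 -0.071 0.04 0" --pt "0.032 -0.071 0.085 0" --pt "0.032 -0.071 0.13 0" --pt "0.032 -0.071 0.145 0"

```text
time: 2.9
ee_pos: [0.4561, 0.0458, 0.0823]
tcp_rot: [-179.2, 0.3, 5.3]
wrist_force: [0.1, -0.3, 0.0]
opening: 0.0002
grasp_force: 0.0
```

Emit:
arm_command --pt "0 0 0 0" --pt "0 0 0 0" --pt "0 0 0.005 0" --pt "0 0 0.01 0" --pt "0 0 0.015 0"

```text
time: 3.4
ee_pos: [0.4588, 0.047, 0.0718]
tcp_rot: [-179.2, -0.1, 5.4]
wrist_force: [-0.7, -0.2, -0.4]
opening: 0.0002
grasp_force: 0.0
```

```bash
python3 g.py .457,.064,.056
```

```text
3.4 [0.4588 0.047  0.0718] [-1.7922e+02 -7.0000e-02  5.4000e+00] [-0.7  -0.18 -0.44] 0.0002
.457,.064,.056 [-0.0002 -0.0169  0.016 ]
```

Run:
```python
from h import *
o=bot.get_obs();print(o['q'].round(2),o['qd'].round(2),o['joint_efforts'].round(1),o['torque'].round(2))
c=bot.camera('side');cv2.imwrite('pics/s1.png',cv2.resize(c['color'][100:400,150:550],(800,600)))
```

```text
[  5.37  -7.37 -19.7   77.59   0.78 179.97] [ 0.06  1.31 -5.22 -5.82  0.05  0.1 ] [ -0.1 -38.9  47.4   0.3   0.   -0. ] [-0.    0.02 -0.02]
```

View pics/s1.png

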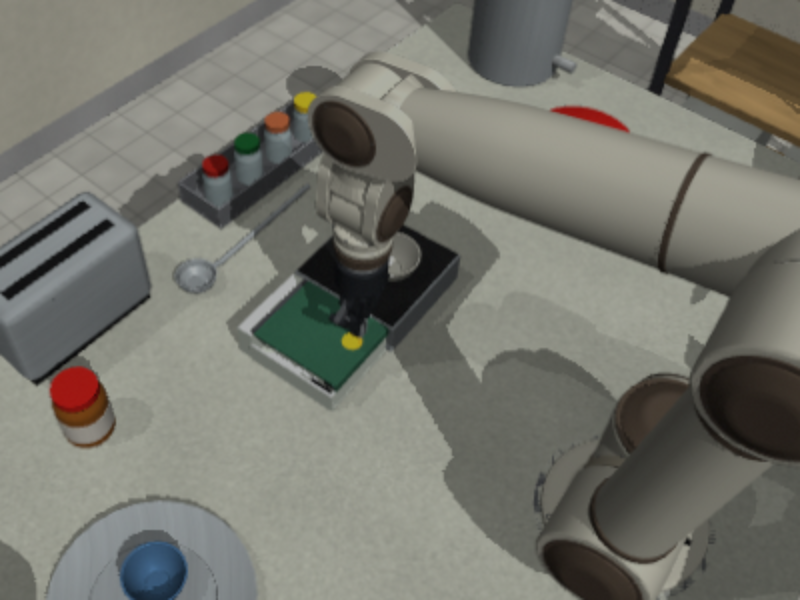

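The picture shows the closed fingertips just above the flap, about 17 mm right of the spot at crop (352,341). Joint 6 sits at its 180° limit, so I will turn the yaw by about +9° and shift.

Emit:
arm_command --pt "0 0 -0.015 -0.08" --pt "0 -0.008 -0.015 -0.15" --pt "0 -0.016 -0.015 -0.15" --pt "0 -0.016 -0.015 -0.15" --pt "0 -0.016 -0.015 -0.15"

```text
time: 3.95
ee_pos: [0.4566, 0.0629, 0.0862]
tcp_rot: [-179.2, -0.1, 14.0]
wrist_force: [0.0, 0.1, -0.7]
opening: -0.0
grasp_force: 0.0
```

```bash
python3 g.py .457,.064,.072 .457,.064,.056; python3 -c "
from h import *;print(bot.get_obs()['q'].round(1))"
```

```text
3.95 [0.4566 0.0629 0.0862] [-1.7923e+02 -8.0000e-02  1.3950e+01] [ 0.    0.05 -0.66] -0.0
.457,.064,.072 [ 0.0006 -0.0008  0.0142]
.457,.064,.056 [ 0.0006 -0.0006  0.0302]
[  7.4  -7.6 -18.3  79.3   0.8 173.4]
```

Emit:
arm_command --pt "0 0 0.01 0" --pt "0 0 0.016 0" --pt "0 0 0.021 0" --pt "0 0 0.025 0" --pt "0 0 0.028 0"

```text
time: 4.45
ee_pos: [0.4567, 0.0629, 0.0582]
tcp_rot: [-179.2, -0.1, 14.0]
wrist_force: [-0.4, -0.2, 2.3]
opening: 0.0002
grasp_force: 1.0
```

```bash
python3 g.py
```

```text
4.45 [0.4567 0.0629 0.0582] [-1.7924e+02 -1.0000e-01  1.3980e+01] [-0.4  -0.25  2.33] 0.0002
```

Emit:
arm_command --pt "0 0 0.001 0" --pt "0 0 0.002 0" --pt "0 0 0.002 0" --pt "-0.02 0 -0.04 0" --pt "-0.06 0 -0.06 0"

```text
time: 4.95
ee_pos: [0.3995, 0.0481, 0.1202]
tcp_rot: [-179.2, -0.2, 14.0]
wrist_force: [-0.0, 0.2, 1.0]
opening: -0.0
grasp_force: 0.0
```

Emit:
arm_command --pt "-0.035 0 -0.04 0" --pt "-0.05 0 -0.06 0" --pt "-0.05 0 -0.06 0" --pt "-0.05 0 -0.06 0" --pt "-0.05 0 -0.06 0"

```text
time: 5.45
ee_pos: [0.3504, 0.035, 0.1772]
tcp_rot: [-179.2, -0.0, 14.0]
wrist_force: [0.7, -0.1, -0.5]
opening: -0.0003
grasp_force: 0.0
```

Emit:
arm_command --pt "0 0 0 0" --pt "0 0 0 0" --pt "0 0 0 0" --pt "0 0 0 0" --pt "0 0 0 0"

```text
time: 5.95
ee_pos: [0.3502, 0.0349, 0.1782]
tcp_rot: [-179.2, -0.1, 14.0]
wrist_force: [0.3, -0.4, 0.4]
opening: -0.0
grasp_force: 0.0
```

Emit:
arm_command --pt "0 0 0 0" --pt "0 0 0 0" --pt "0 0 0 0" --pt "0 0 0 0" --pt "0 0 0 0"

```text
time: 6.45
ee_pos: [0.3502, 0.0349, 0.1783]
tcp_rot: [-179.2, -0.1, 14.0]
wrist_force: [-1.1, -0.3, -1.1]
opening: 0.0
grasp_force: 0.0
```

Emit:
arm_command --pt "0 0 0 0" --pt "0 0 0 0" --pt "0 0 0 0" --pt "0 0 0 0" --pt "0 0 0 0"

```text
time: 6.95
ee_pos: [0.3502, 0.0349, 0.1783]
tcp_rot: [-179.2, -0.1, 14.0]
wrist_force: [0.4, 0.0, -0.2]
opening: 0.0003
grasp_force: 0.0
```

```bash
python3 - <<'E'
from h import *
c=bot.camera('top');cv2.imwrite('pics/t2.png',cv2.resize(c['color'][180:330,220:420],(800,600),interpolation=cv2.INTER_CUBIC))
for m in bot.mark_of('top','switch_press')[:2]: print(m['confidence'],m['location'],atz(c,m['location'],.045).round(4))
c=bot.camera('side');cv2.imwrite('pics/s2.png',cv2.resize(c['color'][150:330,220:460],(800,600),interpolation=cv2.INTER_CUBIC))
for m in bot.mark_of('side','switch_press')[:2]: print(m['confidence'],m['location'],atz(c,m['location'],.045).round(4))
E
python3 g.py
```

```text
0.45 [291.3, 268.7] [0.4632 0.0566 0.045 ]
0.64 [326.1, 271.3] [0.4648 0.0521 0.045 ]
7.15 [0.3502 0.0349 0.1783] [-1.7923e+02 -1.1000e-01  1.4000e+01] [ 0.04  1.11 -0.4 ] -0.0
```

View pics/s2.png

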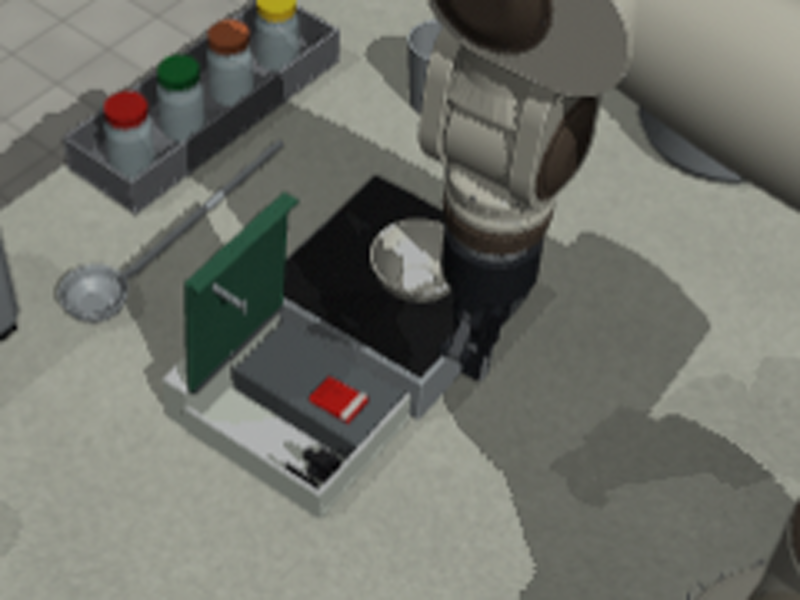

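View pics/t2.png

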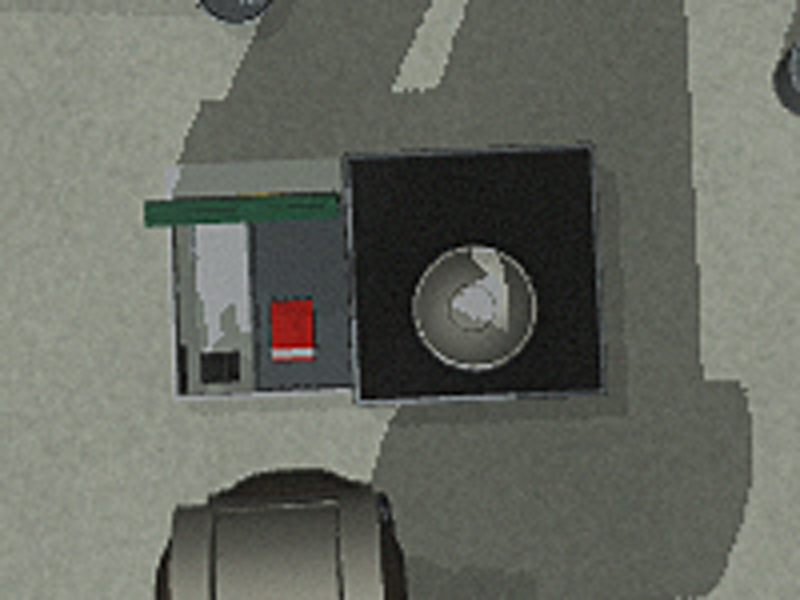

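The flap stands open. The rocker is off, with its white bar at top-crop (292,353), which matches the predicted position of about (0.465, 0.053).

```bash
python3 g.py .456,.052,.10 .456,.052,.055
```

```text
7.15 [0.3502 0.0349 0.1783] [-1.7923e+02 -1.1000e-01  1.4000e+01] [ 0.04  1.11 -0.4 ] -0.0
.456,.052,.10 [0.1066 0.01   0.0784]
.456,.052,.055 [0.1065 0.0106 0.1234]
```

Emit:
arm_command --pt "0.035 0.003 0.025 0" --pt "0.07 0.006 0.05 0" --pt "0.095 0.009 0.075 0" --pt "0.1065 0.0105 0.1 0" --pt "0.1065 0.0105 0.12 0"

```text
time: 7.65
ee_pos: [0.4567, 0.0522, 0.0564]
tcp_rot: [-179.2, -0.0, 14.0]
wrist_force: [-0.1, -1.1, 0.4]
opening: -0.0002
grasp_force: 0.0
```

Emit:
arm_command --pt "0 0 0.003 0" --pt "0 0 0.007 0" --pt "0 0 0.011 0" --pt "0 0 0.014 0" --pt "0 0 0.016 0"

```text
time: 8.15
ee_pos: [0.4561, 0.0523, 0.043]
tcp_rot: [-179.2, -0.2, 14.0]
wrist_force: [-3.1, -0.1, 2.7]
opening: -0.0005
grasp_force: 1.4
```

```bash
python3 g.py
```

```text
8.15 [0.4561 0.0523 0.043 ] [-1.7924e+02 -1.7000e-01  1.4000e+01] [-3.12 -0.09  2.68] -0.0005
```

Emit:
arm_command --pt "0 0 0 0" --pt "0 0 0.0005 0" --pt "0 0 0.001 0" --pt "0 0 0.001 0" --pt "0 0 0.001 0"

```text
time: 8.65
ee_pos: [0.4559, 0.0523, 0.0414]
tcp_rot: [-179.2, -0.1, 14.0]
wrist_force: [-2.3, 0.1, 2.3]
opening: 0.0002
grasp_force: 1.2
```

```bash
python3 g.py
```

```text
8.65 [0.4559 0.0523 0.0414] [-1.7923e+02 -1.0000e-01  1.4000e+01] [-2.29  0.09  2.32] 0.0002
```

Emit:
arm_command --pt "0 0 0.001 0" --pt "0 0 0.002 0" --pt "0 0 0.002 0" --pt "0 0 0.002 0" --pt "0 0 0.002 0"

```text
time: 9.15
ee_pos: [0.456, 0.0524, 0.0393]
tcp_rot: [-179.2, -0.1, 14.0]
wrist_force: [-0.1, -0.1, -0.2]
opening: 0.0001
grasp_force: 0.2
```

```bash
python3 g.py
```

```text
9.15 [0.456  0.0524 0.0393] [-1.7923e+02 -1.2000e-01  1.4000e+01] [-0.06 -0.07 -0.24] 0.0001
```

Emit:
arm_command --pt "0 0 0.001 0" --pt "0 0 0.002 0" --pt "0 0 0.002 0" --pt "0 0 0.002 0" --pt "0 0 0.002 0"

```text
time: 9.65
ee_pos: [0.4561, 0.0524, 0.0384]
tcp_rot: [-179.2, -0.2, 14.0]
wrist_force: [-5.0, -1.1, 10.5]
opening: 0.0001
grasp_force: 5.9
```

```bash
python3 g.py
```

```text
9.65 [0.4561 0.0524 0.0384] [-1.7924e+02 -1.6000e-01  1.4000e+01] [-4.97 -1.05 10.52] 0.0001
```

Force rose to about 11 N at the stop, so the switch is on. I will now rise and go over the flap.

```bash
python3 g.py .44,.053,.27 .63,.078,.27 .63,.078,.17
```

```text
9.65 [0.4561 0.0524 0.0384] [-1.7924e+02 -1.6000e-01  1.4000e+01] [-4.97 -1.05 10.52] 0.0001
.44,.053,.27 [-0.0148 -0.0076 -0.2315]
.63,.078,.27 [ 0.1756  0.0141 -0.2313]
.63,.078,.17 [ 0.1753  0.0154 -0.1313]
```

Emit:
arm_command --pt "0 0 -0.045 0" --pt "0 0 -0.095 0" --pt "0 0 -0.145 0" --pt "0 0 -0.19 0" --pt "0 0 -0.23 0"

```text
time: 10.15
ee_pos: [0.4563, 0.0492, 0.2698]
tcp_rot: [-179.2, -0.2, 14.0]
wrist_force: [0.7, 0.9, -0.7]
opening: -0.0
grasp_force: 0.0
```

```bash
python3 - <<'E'
from h import *
for n in('top','side'):
    c=bot.camera(n)
    for m in bot.mark_of(n,'switch_press')[:1]: print(m['confidence'],m['location'])
    if n=='side': cv2.imwrite('pics/s3.png',cv2.resize(c['color'][220:310,270:390],(800,600),interpolation=cv2.INTER_CUBIC))
E
python3 g.py .63,.078,.27 .63,.078,.17
```

```text
0.71 [325.3, 270.8]
10.35 [0.4568 0.0493 0.2679] [-179.24   -0.21   14.  ] [ 0.73 -0.29 -0.74] 0.0004
.63,.078,.27 [ 0.175   0.014  -0.0016]
.63,.078,.17 [0.1746 0.0154 0.0983]
```

View pics/s3.png

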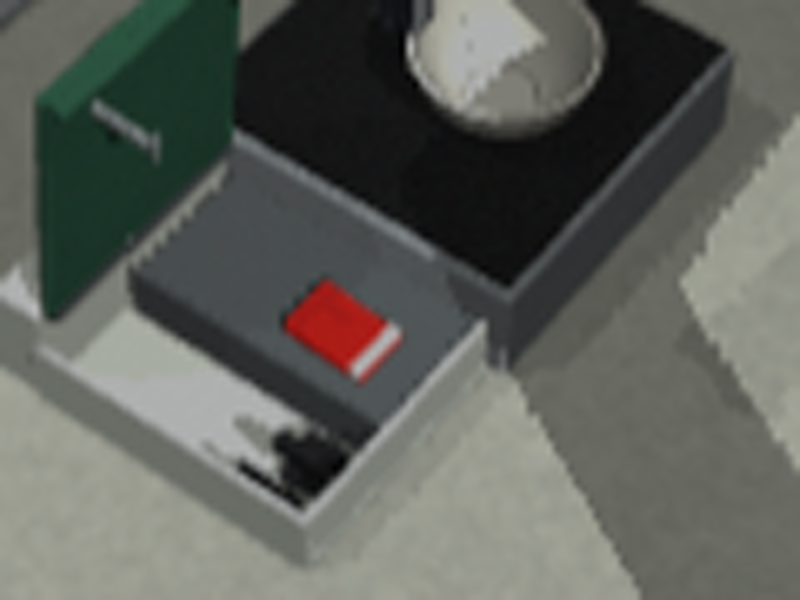

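The rocker is tilted with its white near end (375,350) down and its far end raised, so it is on. Next I go over and behind the flap.

Emit:
arm_command --pt "0.04 0.004 -0.01 0" --pt "0.08 0.007 -0.01 0" --pt "0.125 0.011 -0.01 0" --pt "0.165 0.014 -0.01 0" --pt "0.175 0.0145 -0.01 0"

```text
time: 10.85
ee_pos: [0.6321, 0.0779, 0.2723]
tcp_rot: [-179.2, 0.2, 14.0]
wrist_force: [0.0, -1.0, -0.4]
opening: -0.0001
grasp_force: 0.0
```

Emit:
arm_command --pt "0 0 0 0" --pt "0 0 0 0" --pt "0 0 0.03 0" --pt "0 0 0.07 0" --pt "0 0 0.105 0"

```text
time: 11.35
ee_pos: [0.6281, 0.0786, 0.1717]
tcp_rot: [-179.2, -0.2, 14.0]
wrist_force: [0.7, 0.5, 0.4]
opening: 0.0004
grasp_force: 0.0
```

```bash
python3 g.py .63,.078,.17
python3 - <<'E'
import numpy as np
# near lower corner of tip on flap outer face; TCP world path
hx,hy=.585,.0855; e=np.array([np.cos(np.radians(4)),np.sin(np.radians(4))]);n=np.array([-e[1],e[0]])
for t,r in((1.5,.105),(1.3,.105),(1.1,.107),(.9,.112),(.7,.118),(.5,.126),(.3,.134),(.15,.14),(0,.142),(-.05,.142)):
    u=-r*np.cos(t)+.004*np.sin(t)+.013; z=.066+r*np.sin(t)+.004*np.cos(t)
    p=np.array([hx,hy])+u*e-.012*n; print(t,p.round(3),round(z,3))
E
```

```text
11.35 [0.6281 0.0786 0.1717] [-1.7924e+02 -1.7000e-01  1.3990e+01] [0.72 0.45 0.36] 0.0004
.63,.078,.17 [0.0017 0.001  0.0017]
1.5 [0.595 0.074] 0.171
1.3 [0.575 0.073] 0.168
1.1 [0.554 0.071] 0.163
0.9 [0.532 0.07 ] 0.156
0.7 [0.511 0.068] 0.145
0.5 [0.49  0.067] 0.13
0.3 [0.472 0.066] 0.109
0.15 [0.461 0.065] 0.091
0 [0.457 0.065] 0.07
-0.05 [0.457 0.065] 0.063
```

Emit:
arm_command --pt "-0.018 -0.003 0.001 0" --pt "-0.028 -0.005 0.001 0" --pt "-0.038 -0.0065 0.002 0" --pt "-0.047 -0.008 0.003 0" --pt "-0.057 -0.01 0.005 0"

```text
time: 11.85
ee_pos: [0.5714, 0.0747, 0.1691]
tcp_rot: [-179.3, -0.3, 14.0]
wrist_force: [1.3, -0.8, 1.1]
opening: 0.0002
grasp_force: 0.8
```

```bash
python3 g.py .532,.07,.156
```

```text
11.85 [0.5714 0.0747 0.1691] [-179.26   -0.29   13.99] [ 1.32 -0.77  1.09] 0.0002
.532,.07,.156 [-0.0395 -0.0048  0.013 ]
```

Emit:
arm_command --pt "-0.01 -0.0015 0.002 0" --pt "-0.02 -0.003 0.005 0" --pt "-0.03 -0.004 0.008 0" --pt "-0.04 -0.006 0.012 0" --pt "-0.05 -0.007 0.017 0"

```text
time: 12.35
ee_pos: [0.5214, 0.0697, 0.1518]
tcp_rot: [-179.2, -0.3, 14.0]
wrist_force: [1.9, -0.1, 0.6]
opening: -0.0002
grasp_force: 0.9
```

```bash
python3 g.py .511,.068,.145 .49,.067,.13 .472,.066,.109
```

```text
12.35 [0.5214 0.0697 0.1518] [-179.25   -0.3    14.  ] [ 1.94 -0.11  0.56] -0.0002
.511,.068,.145 [-0.0105 -0.0007  0.0068]
.49,.067,.13 [-0.0312 -0.0047  0.0217]
.472,.066,.109 [-0.049  -0.0078  0.0427]
```

Emit:
arm_command --pt "-0.01 -0.0015 0.006 0" --pt "-0.02 -0.003 0.013 0" --pt "-0.03 -0.0045 0.021 0" --pt "-0.039 -0.006 0.03 0" --pt "-0.047 -0.007 0.04 0"

```text
time: 12.85
ee_pos: [0.4742, 0.0657, 0.1118]
tcp_rot: [-179.3, -0.3, 14.0]
wrist_force: [1.8, 0.5, 1.0]
opening: 0.0002
grasp_force: 0.9
```

```bash
python3 g.py .461,.065,.091 .457,.065,.07
```

```text
12.85 [0.4742 0.0657 0.1118] [-179.25   -0.32   14.  ] [1.83 0.48 0.98] 0.0002
.461,.065,.091 [-0.0131 -0.0023  0.0208]
.457,.065,.07 [-0.0171 -0.0029  0.0417]
```

Emit:
arm_command --pt "-0.006 -0.001 0.008 0" --pt "-0.01 -0.002 0.016 0" --pt "-0.013 -0.002 0.023 0" --pt "-0.015 -0.003 0.032 0" --pt "-0.017 -0.003 0.04 0"

```text
time: 13.35
ee_pos: [0.4585, 0.0652, 0.0732]
tcp_rot: [-179.3, -0.4, 14.0]
wrist_force: [-10.7, -3.2, 68.1]
opening: -0.0002
grasp_force: 34.0
```

Emit:
arm_command --pt "0 0 0.003 0" --pt "0 0 0.006 0" --pt "0 0 0.009 0" --pt "0 0 0.011 0" --pt "0 0 0.012 0"

```text
time: 13.85
ee_pos: [0.4571, 0.0652, 0.0586]
tcp_rot: [-179.2, -0.2, 14.0]
wrist_force: [1.2, 0.5, 1.9]
opening: -0.0
grasp_force: 0.9
```

```bash
python3 g.py .457,.064,.056
```

```text
13.85 [0.4571 0.0652 0.0586] [-1.7923e+02 -1.6000e-01  1.4000e+01] [1.19 0.46 1.85] -0.0
.457,.064,.056 [-0.0004  0.0012  0.0026]
```

Emit:
arm_command --pt "0 0 0.001 0" --pt "0 0 0.002 0" --pt "0 0 0.002 0" --pt "0 0 0.002 0" --pt "0 0 0.002 0"

```text
time: 14.35
ee_pos: [0.457, 0.0652, 0.0567]
tcp_rot: [-179.2, -0.1, 14.0]
wrist_force: [-0.0, -0.5, 9.0]
opening: 0.0
grasp_force: 4.4
```

```bash
python3 g.py
```

```text
14.35 [0.457  0.0652 0.0567] [-1.7923e+02 -1.2000e-01  1.4000e+01] [-0.01 -0.51  9.04] 0.0
```

Force at the stop is 9 N. I release slowly and straight up, then retreat.

Emit:
arm_command --pt "0 0 -0.005 0" --pt "0 0 -0.012 0" --pt "0 0 -0.025 0" --pt "0 0 -0.045 0" --pt "-0.02 0 -0.08 0"

```text
time: 14.85
ee_pos: [0.437, 0.0593, 0.1358]
tcp_rot: [-179.2, 0.1, 14.0]
wrist_force: [-0.1, 0.3, 1.8]
opening: 0.0003
grasp_force: 0.0
```

Emit:
arm_command --pt "-0.04 0 -0.03 0" --pt "-0.09 0 -0.05 0" --pt "-0.12 0 -0.06 0" --pt "-0.12 0 -0.06 0" --pt "-0.12 0 -0.06 0"

```text
time: 15.35
ee_pos: [0.3212, 0.0294, 0.1971]
tcp_rot: [-179.2, -0.2, 14.0]
wrist_force: [0.0, 0.2, 0.0]
opening: 0.0001
grasp_force: 0.0
```

Emit:
arm_command --pt "0 0 0 0" --pt "0 0 0 0" --pt "0 0 0 0" --pt "0 0 0 0" --pt "0 0 0 0"

```text
time: 15.85
ee_pos: [0.3212, 0.0295, 0.196]
tcp_rot: [-179.2, -0.1, 14.0]
wrist_force: [-0.4, -0.2, -0.4]
opening: -0.0001
grasp_force: 0.0
```

```bash
python3 m.py
python3 - <<'E'
from h import *
c=bot.camera('side');cv2.imwrite('pics/s4.png',cv2.resize(c['color'][210:330,250:410],(800,600),interpolation=cv2.INTER_CUBIC))
E
python3 g.py
```

```text
top spot [288.35526316 270.88157895] 76 [0.4566 0.0646 0.07  ]
((504.8881530761719, 79.6424789428711), (157.66893005371094, 134.30731201171875), 3.830134630203247) [[421.70001220703125, 141.39999389648438], [430.70001220703125, 7.400000095367432], [588.0, 17.899999618530273], [579.0999755859375, 151.89999389648438]]
side spot [325.56164384 269.97260274] 73 [0.4578 0.0635 0.07  ]
((502.2156982421875, 81.46151733398438), (163.77183532714844, 136.45594787597656), 3.0646514892578125) [[416.79998779296875, 145.1999969482422], [424.1000061035156, 9.0], [587.5999755859375, 17.700000762939453], [580.2999877929688, 154.0]]
16.0 [0.3212 0.0295 0.1962] [-1.7923e+02 -9.0000e-02  1.4000e+01] [ 0.11 -0.12 -0.54] -0.0001
```

View pics/s4.png

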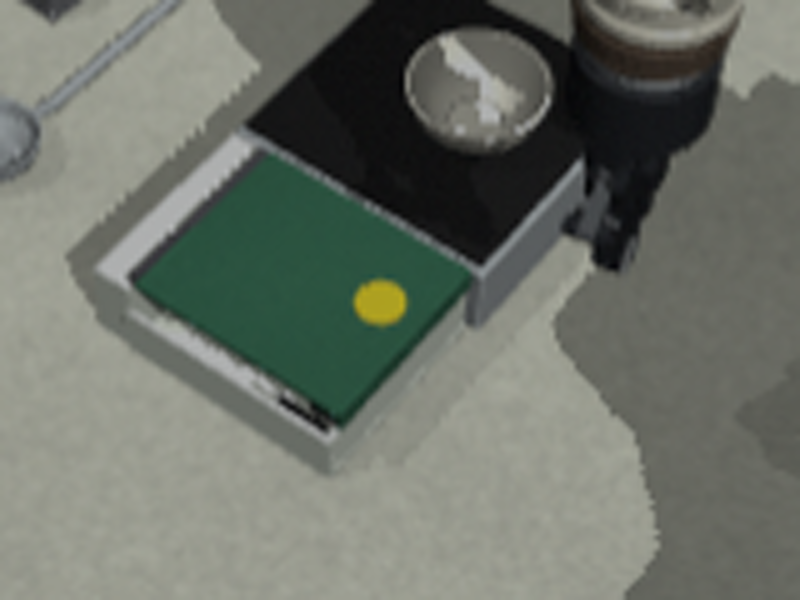

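The flap is back flush: its outline and the spot at crop (380,303) match the starting picture. The gripper is clear of everything.

```bash
python3 -c "
from h import *;print(bot.job_done())"
```

```text
the job is handed in; nothing more can be done
None
```

The job is handed in at about 16 s: the flap popped open, the switch was seen on, and the flap is back flush and stayed shut when checked; the wrist force peaked at 68 N for a moment while closing it, under the 120 N limit.

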